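Latch down the sealed respirator chest

TASK

The lid of the respirator chest is resting on its seal with the draw latch undone; shut it dust-tight. Hook the wire bail into the keeper on the lid, then press the latch lever down until it snaps past its spring catch and lies fully home, and let go. Do not force it: the latch is thin pressed steel, so feel your way and never push harder than 35 N on the lever or the lid, and leave the tape, the pot and the roller where they are.

Things in the scene. Friction and masses are not known exactly. Their poses are not given: they have to be found in the camera images.
- chest: Dark grey painted steel chest with bright corners, bolted to the bench; 220 deep (x) x 300 wide (y) mm, body 115 mm high, 155 mm with its lid shut. Origin: centre of its underside. Its -x axis points out of the front, the long face with the draw latch at its middle; y along the front, z up.
- lid (a joint): Angle of the lid on its rear hinge, rad; 0 is shut metal to metal. It rests on a springy seal at about 0.03 (front edge 7 mm up) and is under 0.01 when latched. Pressing the lid's front down takes about 13 N per mm. The lid's front face stands 4 mm in front of the chest's front wall.
- lever (a joint): Angle of the latch lever, rad; 0 is home, hanging straight down the chest's front; grows as its tip swings outward and up (1.57: level, pointing away from the front). Starts at 1.9 to 2.25. Pressed steel strip 24 mm wide, 3 mm thick, 50 mm long from its pivot, the last 12 mm flared outward. Its pivot is stiff with dust: it stays where it is left.
- lever_pivot (a point): Centre of the lever's pivot, fixed on the chest: 18 mm in front of the middle of the front wall (128 mm in front of the chest's origin), 100 mm above the bench. The axes are the chest's.
- lever_pad (a point): Where to press: middle of the lever's outer face, moving with it, 38 mm along the lever from the pivot and 6.5 mm out of the pivot's line. Home, it is 62 mm above the bench, 24.5 mm in front of the front wall. With the bail hooked the pull begins near 1.1 rad and is heaviest near 0.6 rad, about 6 N here; nearer the pivot all forces are higher.
- lever_catch (a point): Nose of the spring catch behind the lever's tip, fixed. At about 0.08 rad a lug on the lever meets it; about 18 N on the lever_pad snaps the lug past it (the push is felt to give way), and the lever drops home to 0 and stays. Short of that it is left standing out at about 0.075 rad, 3 mm at the pad, which is not latched.
- bail (a joint): Angle of the bail on its pin in the lever, rad. The bail leans outward from straight up by (bail value - lever value + 0.07) rad. It stays at any angle where it is left, by friction.
- bail_pin (a point): Centre of the pin on which the bail turns, moving with the lever: parallel to the front, 16 mm from the lever's pivot, 0.15 rad to the wall's side of the lever's line (lever at angle A: 16 sin(A - 0.15) mm outward of the pivot and 16 cos(A - 0.15) mm below it).
- bail_bar (a point): Middle of the cross bar of the bail, a U of 5 mm bright wire, 40 mm wide outside, 30 mm inside, 52.5 mm from its pin to the bar's centre; the bar runs parallel to the chest's front. The legs straddle the lever, so the bail can be taken from above across both legs (40 mm) close to the bar; it turns in the grip.
- keeper_seat (a point): Where the bar's centre comes to lie in the keeper, moving with the lid (axes: x inward, y along the front, z up). The keeper is a steel trough open at the top, 22 mm wide, on the lid's front above the latch, its floor 2.5 mm below this point. The bar touches the lip at this point and may lie up to 3 mm further in. About 44 mm above the pivot now, 15.5 mm in front of the lid's face.
- keeper_lip (a point): Middle of the rounded top edge of the keeper's outer lip, 4 mm thick, 4.5 mm outward of the seat and 3.5 mm higher: the bar must be lifted over it. Lip to back, the trough is 8 mm; its back rises as high as the lip.
- tape_mid (a point): Middle of a roll of tape lying flat, 104 mm across, 24 mm high. Bystander.
- pot_mid (a point): Middle, half-way up, of a white mixing pot, 90 mm across at the rim, 100 mm high. Bystander.
- roller_mid (a point): Middle of a small laminating roller with a wooden handle, about 180 x 90 mm, 22 mm high. Bystander.

How it is judged (in metres and radians):
On the way:
1. the bail's bar lies down in the keeper's trough, behind the lip, with the lever still up (z of bail_bar in the frame of keeper_seat between -0.003 and 0.003 m and x of bail_bar in the frame of keeper_seat between -0.003 and 0.006 m and value of joint lever above 0.5 rad), for 0.2 s.
At the end, for the whole second after the job is handed in: the lever is home past its catch (below 0.05 rad), the lid is pulled down on its seal (below 0.012 rad), and the bail's bar lies in the keeper's trough (3 mm up or down of the seat, 3 mm out to 6 mm in) (value of joint lever below 0.05 rad and value of joint lid below 0.012 rad and z of bail_bar in the frame of keeper_seat between -0.003 and 0.003 m and x of bail_bar in the frame of keeper_seat between -0.003 and 0.006 m); the robot touches nothing.
It fails at once if the lever or the lid is pushed with more than 35 N (contact force between any of the fingers, the arm and lever_c0 above 35 N or contact force between any of the fingers, the arm and lever_c1 above 35 N or contact force between any of the fingers, the arm and lid above 35 N).
It fails at once if a bystander is moved more than 30 mm (distance of any of tape_mid, pot_mid, roller_mid from where it was at the start of the episode above 0.03 m).
It also fails if it takes over 58 s, if anything falls off the work surface, if the arm or the gripper's body presses on something with over 40 N, if the wrist force passes 120 N, or if a joint passes its speed limit or range.

ROBOT

A 6-joint arm with a two-finger parallel gripper is mounted at the origin on the work surface. World frame = base frame: x ahead of the robot, y to its left, z up, the work surface at z = 0. Lengths are in mm, angles in rad, forces in N, time in s.
With the tool pointing down it reaches from about 275 to 1000 mm from the base axis. Payload 8.4 kg.
Tool frame: the origin (TCP) lies at the very end of the fingers, on their centre line; the grasp point (between the pads) lies r.hold_point_z behind it (r.hold_point_z is the distance from the TCP to the grasp point, in mm); x points along the fingers, z is the direction in which the jaws open and shut, and the axes are right-handed (so a half turn about x gives the same grasp; the last joint's range is limited). The gripper opens to 85 mm and grips with 20 to 120 N. Pads are 22 mm wide; open, the fingers measure 114 mm over their backs; the gripper's body (76 mm by 85 mm) begins 54 mm behind the grasp point. The pads swing forward as they close: fully open they stand 13 mm farther back than shut.
Start: joints at [1.229, 0.353, 1.633, -0, 1.155, -0.002], TCP at [208.31, 589.266, 231.281] pointing down, gripper open.
Joint ranges: [-2.63, 2.63], [-0.92, 2.1], [0.06, 2.66], [-1.3, 4.44], [0, 2.69], [-3.02, 3.02]. Speed limits (rad/s): [2.22, 2.22, 2.79, 3.14, 3.14, 3.14].

INTERFACE

Orientations are given as [roll, pitch, yaw] about the fixed x, y, z axes, in that order (R = Rz(yaw) Ry(pitch) Rx(roll)).
In Python, from rig import r gives the robot as it stands.
- The arm moves only by the tool jog_arm, never from a script. Its argument "series" is a list of rows, each a list of 7 numbers: the turn, a rotation vector about the tool's x, y, z in degrees, then the shift along the tool's x, y, z in cm, then the opening, from 0 (shut) to 1 (fully open). In form: [[wx, wy, wz, tx, ty, tz, fingers], ...]. A call has 1 to 20 rows; each row shifts and turns the commanded pose from where the row before left it, along the tool's axes as they then stand; what a row does not reach is not made up. A row lasts 1/10 s, in which the tool goes at most 50 mm and 8.59 degrees, less where a joint would pass 70% of its speed; a pose out of reach is approached as far as the arm can. A call with a gripper value outside its range is refused whole. The fingers move at their own pace and stop on an object; "force" is the grip in N (left out, the last holds). Time passes only in rows, so rows that do not move let the fingers close. It gives the time, the measured TCP pose, the force and the opening at its end, in the units of the state.
- r.sense(): the state, without advancing time (a new reading comes with each control period).
- r.grab_frame(name): name is "scene" or "top" or "wrist"; returns (picture, depth): 400x640x3 uint8, red, green, blue; 400x640 float32, mm along the optical axis (not along the pixel's ray), 0 where there is no reading.
- r.get_calibration(name): a dict with "mtx" (3x3 intrinsics, pixels), "position" and "rotation" of the camera in the world; the wrist camera has in their place "mount" (4x4, takes a point from camera to tool coordinates, whose origin is the TCP and whose axes are the tool frame's). Camera axes: x right, y down, z forward; pixel columns grow to the right and rows downward; lengths in mm; the calibration is good to about 2 mm. A picture is of the moment at which its call begins: read the wrist's pose just before it. get_calibration takes no time and is no camera call.
- r.sign_off(): hands the job in, once; it reports no verdict.
The state is a dict: "clock": time; "qpos": joint angles; "qvel": joint speeds; "joint_efforts": joint torques, N m; "eef_pos": TCP position; "tcp_rot": TCP orientation; "contact_force": force on the tool from outside, world axes, zero at the start; "wrist_torque": the same for the moment, N m; "opening": opening from 0.0 (shut) to 1.0 (fully open).
Only numpy, scipy, OpenCV 4.12 (cv2) and the standard library are available. Lean on these libraries where they do the work, as an engineer would, in place of code of your own. Each camera call takes 0.05 s, during which the arm holds its last target.

## Working session

There is one attempt and no reset: what is moved stays moved. The work goes in short steps, Python scripts to look and compute and a tool call to move; the robot and the scene stay as the last step left them, time stands still between calls to the robot, and variables do not carry over. Pictures are saved under pics/ and viewed, and the job is handed in when it is done.

Besides the shell and the picture viewer there is one more tool, called in YAML: its name, and indented under it one key for each argument. jog_arm: Moves the arm, as the interface text tells. Its arguments: {"type":"object","properties":{"series":{"type":"array"},"force":{"type":"number"}},"required":["series"]}

```bash
mkdir -p pics; ls; python3 - <<'E'
from rig import r
import cv2,numpy as np
print(r.sense(), r.hold_point_z)
for n in ["scene","top","wrist"]:
    p,d=r.grab_frame(n); cv2.imwrite(f"pics/{n}0.png",p[:,:,::-1]); np.save(f"{n}0.npy",d)
    print(n,r.get_calibration(n))
E
```

```text
pics
{'clock': 0.0, 'qpos': array([ 1.22856013e+00,  3.53617409e-01,  1.63414468e+00, -4.41600360e-06,
        1.15521127e+00, -2.39609274e-03]), 'qvel': array([-0.00054137, -0.00119299, -0.00106566, -0.00090116, -0.00046386,
       -0.00246684]), 'joint_efforts': array([-2.51067331e-04, -6.05260634e+01, -3.42059112e+01, -9.42732356e-06,
        9.46858112e-03, -1.60190189e-05]), 'eef_pos': array([208.17165928, 588.79903582, 230.57637513]), 'tcp_rot': array([-3.14106442,  1.56941562, -1.91010641]), 'contact_force': array([ 0.0916664 , -0.56117603, -0.6100428 ]), 'wrist_torque': array([-0.02346052,  0.00853844, -0.02547231]), 'opening': 1.000444132655978} 18.700000000000003
scene {'mtx': array([[493.49751957,   0.        , 314.97478779],
       [  0.        , 493.49751957, 192.7749322 ],
       [  0.        ,   0.        ,   1.        ]]), 'position': array([1084.33368388,  129.82569419, 1078.818292  ]), 'rotation': array([-2.5716977 , -0.00837816,  1.61164871])}
top {'mtx': array([[395.69189314,   0.        , 327.84457165],
       [  0.        , 395.69189314, 201.93777338],
       [  0.        ,   0.        ,   1.        ]]), 'position': array([312.74884519,  98.76982492, 941.71416645]), 'rotation': array([-2.9520079 , -0.00397236, -1.56690012])}
wrist {'mtx': array([[305.32191265,   0.        , 317.20583216],
       [  0.        , 305.32191265, 195.60748419],
       [  0.        ,   0.        ,   1.        ]]), 'mount': array([[ 3.89220477e-04, -3.00816022e-01,  9.53682111e-01,
        -1.42455366e+02],
       [-4.68111875e-07, -9.53682183e-01, -3.00816045e-01,
         7.74627508e+01],
       [ 9.99999924e-01,  1.16637335e-04, -3.71333450e-04,
        -5.06319322e-01],
       [ 0.00000000e+00,  0.00000000e+00,  0.00000000e+00,
         1.00000000e+00]])}
```

View pics/scene0.png

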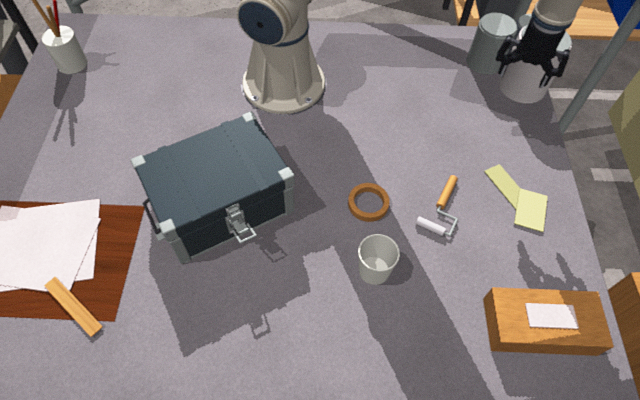

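View pics/top0.png

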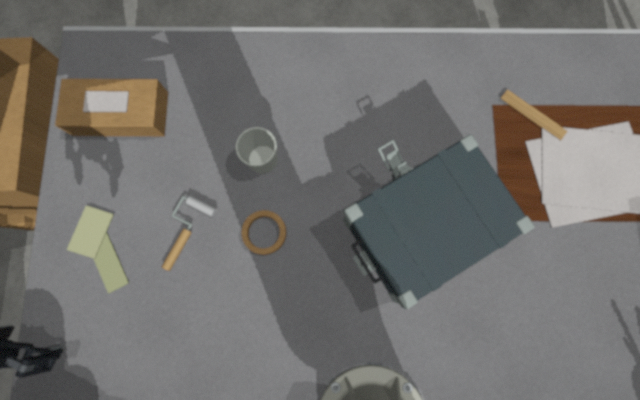

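View pics/wrist0.png

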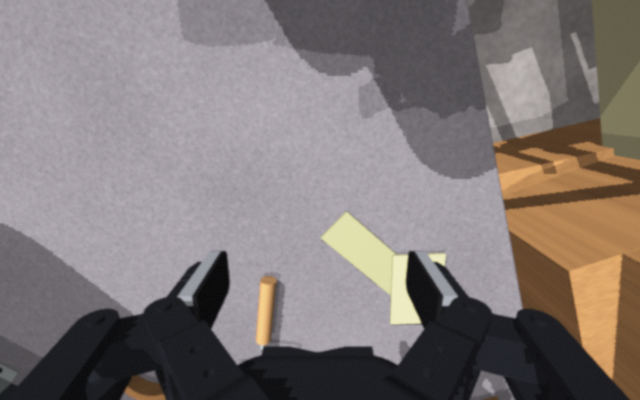

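```bash
cat > h.py <<'E'
from rig import r
import cv2,numpy as np
from scipy.spatial.transform import Rotation as Ro
def cam(n,pose=None):
    c=r.get_calibration(n)
    if n=="wrist":
        s=pose or r.sense(); M=np.array(c["mount"]); R=Ro.from_euler('xyz',s["tcp_rot"]).as_matrix()
        return c["mtx"],R@M[:3,:3],R@M[:3,3]+s["eef_pos"]
    return c["mtx"],Ro.from_euler('xyz',c["rotation"]).as_matrix(),np.array(c["position"])
def cloud(c,d):
    K,R,t=c; v,u=np.mgrid[:d.shape[0],:d.shape[1]]
    P=np.stack([(u-K[0,2])/K[0,0]*d,(v-K[1,2])/K[1,1]*d,d],-1)
    return P@R.T+t
def ray(c,u,v):
    K,R,t=c; return t,R@np.array([(u-K[0,2])/K[0,0],(v-K[1,2])/K[1,1],1])
def onz(c,u,v,z):
    t,d=ray(c,u,v); return t+d*(z-t[2])/d[2]
def proj(c,P):
    K,R,t=c; q=(np.asarray(P)-t)@R; q=q@np.asarray(K).T; return q[...,:2]/q[...,2:]
E
python3 - <<'E'
from h import *
for n in ["top","scene"]:
    d=np.load(n+"0.npy"); c=cam(n); W=cloud(c,d)
    m=(d>0)&(abs(W[...,2]-158)<10)&(W[...,0]>100)&(W[...,0]<500)&(W[...,1]<200)&(W[...,1]>-250)
    nn,l,s,_=cv2.connectedComponentsWithStats(m.astype(np.uint8)); k=1+np.argmax(s[1:,4]); m=l==k
    P=W[m]; print(n,len(P),np.percentile(P[:,2],[1,50,99]))
    A=np.c_[P[:,:2],np.ones(len(P))]; print(np.linalg.lstsq(A,P[:,2],rcond=None)[0])
    rc=cv2.minAreaRect(P[:,:2].astype(np.float32)); print(rc); print(cv2.boxPoints(rc))
    T=W[(d>0)&(abs(W[...,2])<15)&(W[...,0]>200)&(W[...,0]<600)&(abs(W[...,1])<400)]; print("table z",np.median(T[:,2]))
for n,(u0,u1,v0,v1) in dict(top=(340,440,120,200),scene=(190,300,180,260)).items():
    p=cv2.imread(f"pics/{n}0.png")[v0:v1,u0:u1]; cv2.imwrite(f"pics/{n}crop.png",cv2.resize(p,None,fx=7,fy=7,interpolation=2))
E
```

```text
top 12857 [152.25975232 157.39029686 162.54636596]
[2.39537321e-02 1.36385684e-02 1.49146202e+02]
((427.95281982421875, -119.00692749023438), (229.65428161621094, 293.94769287109375), 31.40021514892578)
[[ 253.36699   -53.383987]
 [ 406.51752  -304.2827  ]
 [ 602.53864  -184.62987 ]
 [ 449.38812    66.26886 ]]
table z -0.4336725698719306
scene 7449 [152.10206727 158.11558195 163.90772424]
[2.25557718e-02 1.22181098e-02 1.50028997e+02]
((430.639404296875, -118.81144714355469), (231.1767578125, 291.0156555175781), 31.691312789916992)
[[ 255.84485   -55.723686]
 [ 408.72778  -303.34622 ]
 [ 605.43396  -181.8992  ]
 [ 452.55103    65.72333 ]]
table z 0.3029667689240796
```

View pics/topcrop.png

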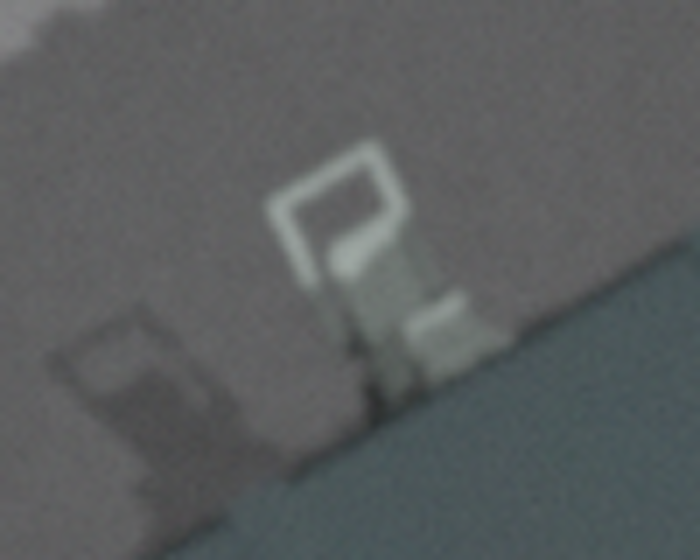

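View pics/scenecrop.png

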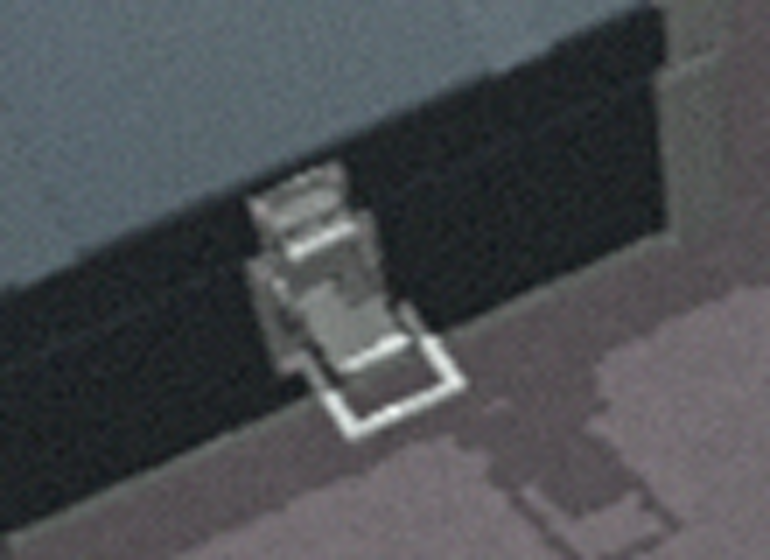

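```bash
python3 - <<'E'
from h import *
s=r.sense(); R=Ro.from_euler('xyz',s["tcp_rot"]).as_matrix(); print(R.round(3))
# bail bar & lid edges
from scipy.optimize import least_squares
ct,cs=cam("top"),cam("scene")
def tri(ut,us):
    (a,da),(b,db)=ray(ct,*ut),ray(cs,*us)
    x,res,_,_=np.linalg.lstsq(np.c_[da,-db],b-a,rcond=None)
    p,q=a+da*x[0],b+db*x[1]; return (p+q)/2,np.linalg.norm(p-q)
for nm,ut,us in [("barA",(393.6,140.7),(240,242.1)),("barB",(379.3,149.3),(256.4,234))]:
    print(nm,tri(ut,us))
def f(crop,o): return (crop[0]/7+o[0]-.43,crop[1]/7+o[1]-.43)
to,so=(340,120),(190,180)
# keeper lip ends: top (408,335)-(463,300); scene (288,250)-(357,225)
print("lipL",tri(f((410,330),to),f((290,250),so)))
print("lipR",tri(f((462,298),to),f((357,226),so)))
print("leverTip L", tri(f((340,268),to),f((340,365),so)), tri(f((395,235),to),f((408,338),so)))
for n in ["top","scene"]:
    p=cv2.imread(f"pics/{n}0.png"); 
    u0,v0,u1,v1=(330,120,550,320) if n=="top" else (120,100,310,270)
    cv2.imwrite(f"pics/{n}c2.png",cv2.resize(p[v0:v1,u0:u1],None,fx=3.5,fy=3.5,interpolation=2)[:600])
E
```

```text
[[-0.    -0.943  0.333]
 [-0.001  0.333  0.943]
 [-1.    -0.    -0.001]]
barA (array([605.85055684, -44.93027245, 123.22500803]), np.float64(2.4553414301902765))
barB (array([585.52554244, -12.30230818, 125.0339037 ]), np.float64(4.243530235841147))
lipL (array([545.77488311, -61.44732324, 131.47873001]), np.float64(17.061226104151224))
lipR (array([547.81726429, -54.81254222, 155.03855321]), np.float64(18.023408052457707))
leverTip L (array([572.87615711, -44.91274271, 107.03542226]), np.float64(17.681882570591913)) (array([574.35849675, -39.01741242, 132.5676143 ]), np.float64(19.40854655395636))
```

View pics/topc2.png

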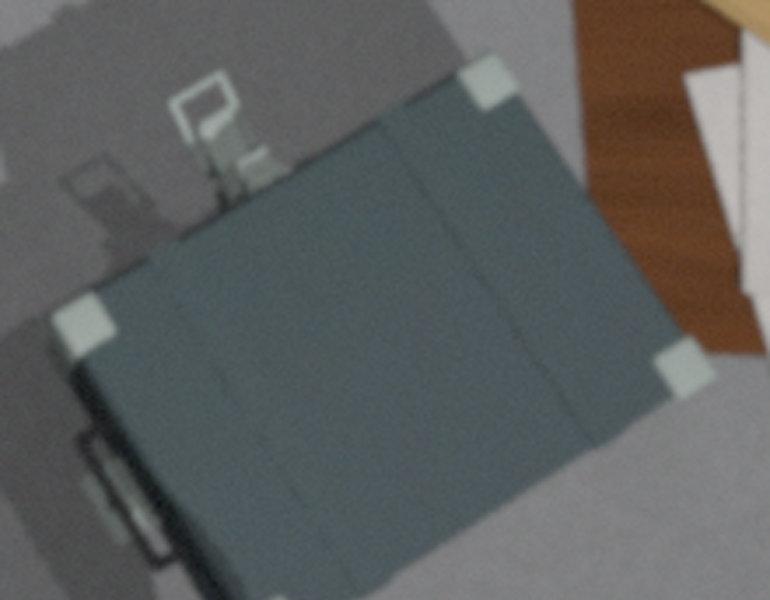

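jog_arm:
  series:
    - [8.06, 0, 0, 0, 0, 0, 1]
    - [8.06, 0, 0, 0, 0, 0, 1]
    - [8.06, 0, 0, 0, 0, 0, 1]
    - [8.06, 0, 0, 0, 0, 0, 1]
    - [8.06, 0, 0, 0, 0, 0, 1]
    - [8.06, 0, 0, 0, 0, 0, 1]
    - [8.06, 0, 0, 0, 0, 0, 1]
    - [8.06, 0, 0, 0, 0, 0, 1]
    - [8.06, 0, 0, 0, 0, 0, 1]
    - [8.06, 0, 0, 0, 0, 0, 1]
    - [8.06, 0, 0, 0, 0, 0, 1]
    - [8.06, 0, 0, 0, 0, 0, 1]
    - [8.06, 0, 0, 0, 0, 0, 1]
    - [8.06, 0, 0, 0, 0, 0, 1]
    - [8.06, 0, 0, 0, 0, 0, 1]
    - [8.06, 0, 0, 0, 0, 0, 1]

```text
clock: 1.75
eef_pos: [208.2, 589.1, 231.0]
tcp_rot: [-0.926, 1.57, -1.952]
contact_force: [0.3, 0.5, -0.3]
opening: 0.998
```

jog_arm:
  series:
    - [0, 0, 0, 0, -0.26, 4.85, 1]
    - [0, 0, 0, 0, -0.26, 4.85, 1]
    - [0, 0, 0, 0, -0.26, 4.85, 1]
    - [0, 0, 0, 0, -0.26, 4.85, 1]
    - [0, 0, 0, 0, -0.26, 4.85, 1]
    - [0, 0, 0, 0, -0.26, 4.85, 1]
    - [0, 0, 0, 0, -0.26, 4.85, 1]
    - [0, 0, 0, 0, -0.26, 4.85, 1]
    - [0, 0, 0, 0.2, -0.26, 4.85, 1]
    - [0, 0, 0, 0.2, -0.26, 4.85, 1]
    - [0, 0, 0, 0.2, -0.26, 4.85, 1]
    - [0, 0, 0, 0.2, -0.26, 4.85, 1]
    - [0, 0, 0, 0.2, -0.26, 4.85, 1]
    - [0, 0, 0, 0.2, -0.26, 4.85, 1]
    - [0, 0, 0, 0.2, -0.26, 4.85, 1]
    - [0, 0, 0, 0, 0, 0, 1]
    - [0, 0, 0, 0, 0, 0, 1]

```text
clock: 3.45
eef_pos: [555.8, -52.0, 216.7]
tcp_rot: [-2.409, 1.57, 2.852]
contact_force: [-0.5, 0.2, 0.4]
opening: 1.0
```

```bash
python3 - <<'E'
from h import *
s=r.sense(); print(s); R=Ro.from_euler('xyz',s["tcp_rot"]).as_matrix(); print(R.round(3))
p,d=r.grab_frame("wrist"); cv2.imwrite("pics/w1.png",p[:,:,::-1]); np.save("w1.npy",d); import pickle; pickle.dump(s,open("w1.pkl","wb"))
E
```

```text
{'clock': 3.45, 'qpos': array([-9.60313448e-02,  2.65490574e-01,  1.79180228e+00,  2.68286767e-04,
        1.08551284e+00,  9.26085041e-01]), 'qvel': array([ 0.03892264, -0.01877869,  0.0223846 ,  0.00548021,  0.00309524,
        0.0073625 ]), 'joint_efforts': array([ -1.77892037, -52.02855706, -33.80691648,  -0.17894532,
        -0.15957516,  -0.13516063]), 'eef_pos': array([555.82229744, -51.95240333, 216.68268489]), 'tcp_rot': array([-2.40857777,  1.5695603 ,  2.85236586]), 'contact_force': array([-0.50663377,  0.2159655 ,  0.41374907]), 'wrist_torque': array([-0.03014146,  0.00321331, -0.04559069]), 'opening': 0.9995428353554745}
[[-0.001  0.853  0.521]
 [ 0.     0.521 -0.853]
 [-1.    -0.001 -0.001]]
```

View pics/w1.png

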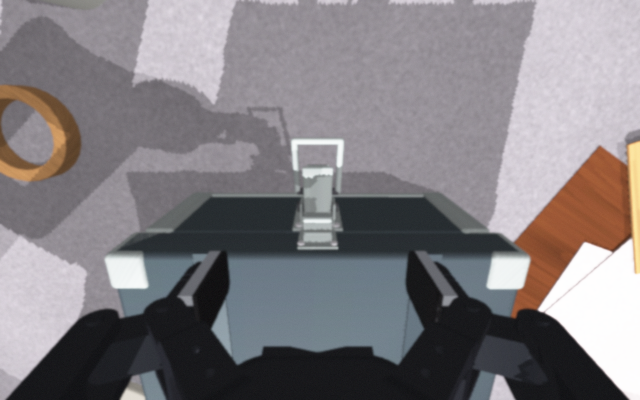

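```bash
python3 - <<'E'
from h import *
p=cv2.imread("pics/w1.png"); cv2.imwrite("pics/w1c.png",cv2.resize(p[130:265,270:370],None,fx=4.4*1.0,fy=4.4,interpolation=2)[:600])
cv2.imwrite("pics/w1d.png",cv2.resize(p[225:300,90:550],None,fx=1.7,fy=4,interpolation=2))
E
```

```text
(no output)
```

View pics/w1c.png

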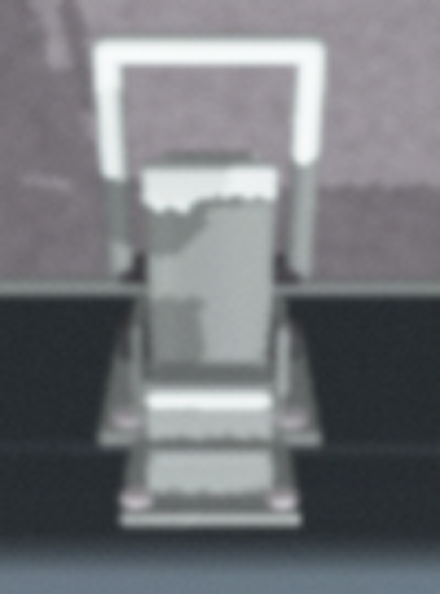

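View pics/w1d.png

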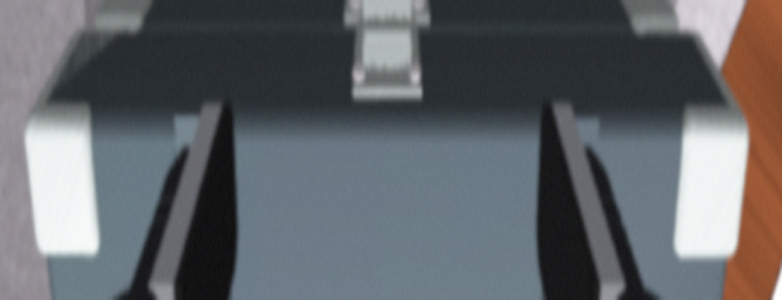

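```bash
python3 - <<'E'
from h import *; import pickle
s=pickle.load(open("w1.pkl","rb")); d=np.load("w1.npy"); c=cam("wrist",s); ct,cs=cam("top"),cam("scene")
W=cloud(c,d); o=np.array([.853,.5215,0]); y=np.array([.5215,-.853,0])
g=lambda a,b:(a/4.4+270-.4,b/4.4+130-.4)
def loc(P): return np.array([P@o,P@y,P[2]]).round(1)
print("cam",loc(c[2]))
for nm,q in dict(barL=g(108,52),barM=g(210,52),barR=g(312,52),tip=g(210,185),levmid=g(210,290),lip=g(208,400),lipL=g(146,400),lipR=g(271,400),keepbase=g(208,519),bracketL=g(103,440),bracketR=g(318,440)).items():
    u,v=q; w=W[int(v+.5)-1:int(v+.5)+2,int(u+.5)-1:int(u+.5)+2].reshape(-1,3); print(nm,np.round(q,1),loc(np.median(w,0)),loc(W[int(v+.5),int(u+.5)]))
# tri bar mid
def tri(L):
    A=np.zeros((3,3));b=np.zeros(3)
    for cc,(u,v) in L:
        t,dd=ray(cc,u,v); dd/=np.linalg.norm(dd); M=np.eye(3)-np.outer(dd,dd); A+=M;b+=M@t
    return np.linalg.solve(A,b)
P=tri([(c,g(210,52)),(ct,(386.0,144.6)),(cs,(247.8,237.7))]); print("bar tri",loc(P))
for nm,cc,q in [("w-t",ct,(386.,144.6)),("w-s",cs,(247.8,237.7))]: print(nm,loc(tri([(c,g(210,52)),(cc,q)])))
# lid front edge: corners
for nm,(u,v,z) in dict(fl=(90+27/1.7,225+115/4,162),fr=(90+745/1.7,225+115/4,162)).items(): print(nm,loc(onz(c,u-.4,v-.4,z)))
E
```

```text
cam [523.3 334.2 359.1]
barL [294.1 141.4] [493.4 316.7 129.9] [493.4 316.7 129.5]
barM [317.3 141.4] [493.4 333.9 129.8] [493.4 333.9 129.9]
barR [340.5 141.4] [493.7 351.7 130.4] [493.7 351.7 131.7]
tip [317.3 171.6] [468.9 334.  126.5] [468.8 333.9 125.6]
levmid [317.3 195.5] [444.9 333.9 112.1] [444.9 333.9 112.4]
lip [316.9 220.5] [435.7 334.  146. ] [435.6 333.9 145.4]
lipL [302.8 220.5] [432.8 323.9 140.5] [435.4 323.3 144.9]
lipR [331.2 220.5] [432.7 344.2 139.6] [435.8 344.4 145.9]
keepbase [316.9 247.6] [417.1 334.  153.5] [416.9 333.9 152.9]
bracketL [293.  229.6] [413.5 312.6 113.3] [414.8 313.  115.2]
bracketR [341.9 229.6] [413.8 355.9 113.3] [414.5 355.6 114.6]
bar tri [493.2 334.7 126.2]
w-t [492.8 334.4 129. ]
w-s [492.2 334.1 122.7]
fl [417.3 181.6 162. ]
fr [417.3 485.7 162. ]
```

jog_arm:
  series:
    - [0, 0, 0, 0, 2.15, 0, 1]
    - [0, 0, 0, 0, 2.15, 0, 1]
    - [0, 0, 0, 2.8, 0, 0, 1]
    - [0, 0, 0, 2.8, 0, 0, 1]
    - [0, 0, 0, 2.8, 0, 0, 0.8]
    - [0, 0, 0, 2.6, 0, 0, 0.7]
    - [0, 0, 0, 0, 0, 0, 0.65]
    - [0, 0, 0, 0, 0, 0, 0.65]
  force: 40

```text
clock: 4.3
eef_pos: [592.2, -27.4, 107.7]
tcp_rot: [-2.295, 1.57, 2.97]
contact_force: [0.5, -0.7, 1.1]
opening: 0.653
```

```bash
python3 - <<'E'
from h import *
s=r.sense(); print(s['eef_pos'],s['opening'],s['contact_force'])
p,d=r.grab_frame("wrist"); cv2.imwrite("pics/w2.png",p[:,:,::-1])
p,d=r.grab_frame("scene"); cv2.imwrite("pics/s2.png",cv2.resize(p[160:290,170:330,::-1],None,fx=4.6,fy=4.6,interpolation=2))
E
```

```text
[592.20724479 -27.38832837 107.68143629] 0.6529803859888369 [ 0.53527535 -0.68411157  1.1466106 ]
```

View pics/w2.png

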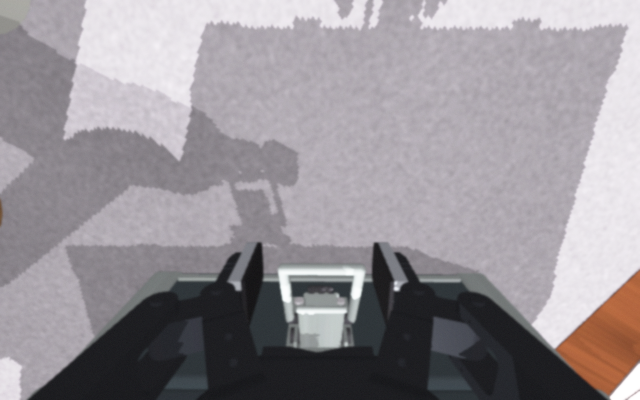

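View pics/s2.png

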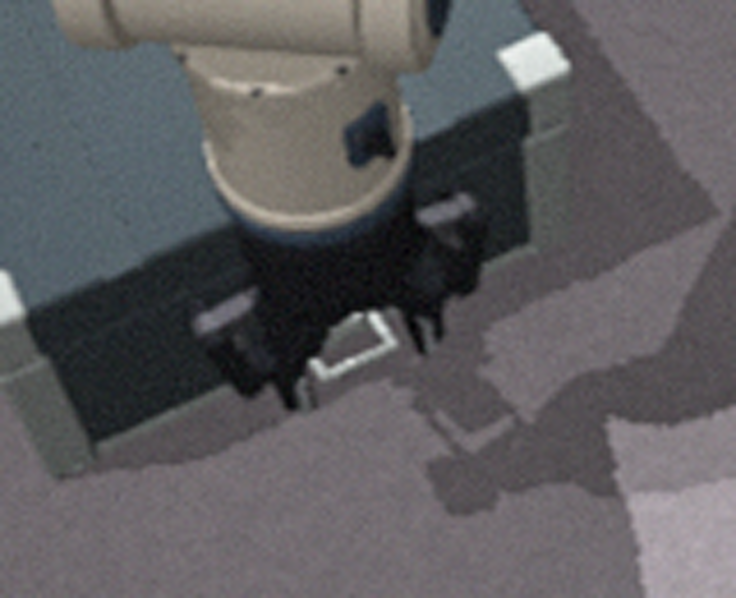

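jog_arm:
  series:
    - [0, 0, 0, 0, 0, 0, 0.3]
    - [0, 0, 0, 0, 0, 0, 0.3]
    - [0, 0, 0, 0, 0, 0, 0.3]
    - [0, 0, 0, 0, 0, 0, 0.3]
    - [0, 0, 0, 0, 0, 0, 0.3]
  force: 40

```text
clock: 4.9
eef_pos: [594.0, -28.3, 108.2]
tcp_rot: [1.082, 1.568, 0.062]
contact_force: [5.1, 1.1, 3.8]
opening: 0.447
```

```bash
python3 - <<'E'
from h import *
s=r.sense(); print(s['eef_pos'],s['opening'],s['contact_force'])
p,d=r.grab_frame("wrist"); cv2.imwrite("pics/w3.png",cv2.resize(p[220:360,220:420,::-1],None,fx=4,fy=4))
# arc
pin=np.array([445.5,106.7]); g=np.array([492.5,127.5])
a0=np.arctan2(*(g-pin)[::-1]); L=52.5; pr=g
for k in range(1,17):
    a=a0+(np.deg2rad(106.)-a0)*k/16; q=pin+L*np.array([np.cos(a),np.sin(a)]); print(k,(q-pr).round(2),q.round(1)); pr=q
E
```

```text
[594.04092489 -28.30304817 108.16381414] 0.44705305222359154 [5.05399656 1.13513696 3.8078538 ]
1 [-1.08  4.66] [491.4 132.2]
2 [-2.46  4.01] [489.  136.2]
3 [-2.81  3.77] [486.1 139.9]
4 [-3.14  3.5 ] [483.  143.4]
5 [-3.44  3.21] [479.6 146.6]
6 [-3.71  2.89] [475.9 149.5]
7 [-3.95  2.54] [471.9 152.1]
8 [-4.17  2.18] [467.7 154.3]
9 [-4.34  1.8 ] [463.4 156.1]
10 [-4.49  1.4 ] [458.9 157.5]
11 [-4.6  1. ] [454.3 158.5]
12 [-4.67  0.58] [449.6 159. ]
13 [-4.7   0.16] [444.9 159.2]
14 [-4.69 -0.26] [440.3 158.9]
15 [-4.65 -0.68] [435.6 158.3]
16 [-4.57 -1.09] [431.  157.2]
```

View pics/w3.png

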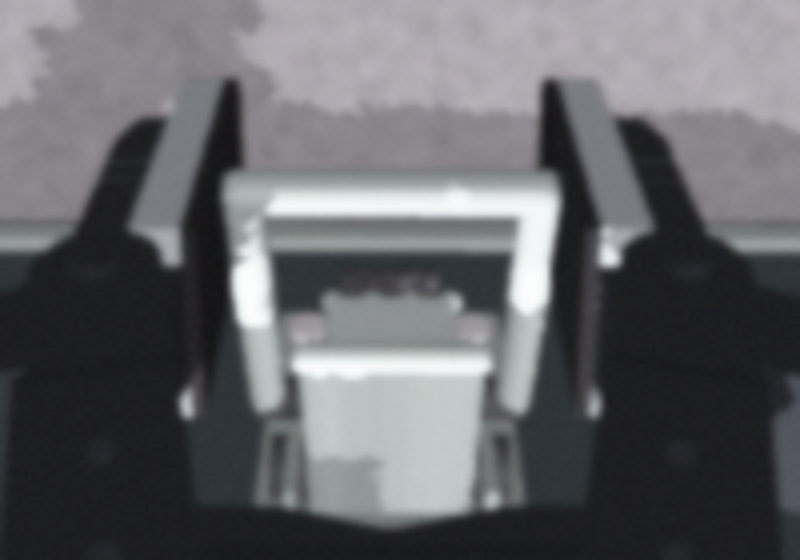

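jog_arm:
  series:
    - [0, 0, 0, -0.47, -0.11, 0, 0.3]
    - [0, 0, 0, -0.4, -0.25, 0, 0.3]
    - [0, 0, 0, -0.38, -0.28, 0, 0.3]
    - [0, 0, 0, -0.35, -0.31, 0, 0.3]
    - [0, 0, 0, -0.32, -0.34, 0, 0.3]
    - [0, 0, 0, -0.29, -0.37, 0, 0.3]
    - [0, 0, 0, -0.25, -0.4, 0, 0.3]
    - [0, 0, 0, -0.22, -0.42, 0, 0.3]

```text
clock: 5.75
eef_pos: [572.9, -41.3, 134.6]
tcp_rot: [1.148, 1.568, 0.128]
contact_force: [7.5, 1.3, -1.1]
opening: 0.447
```

```bash
cat > look.py <<'E'
from h import *; import sys
k=sys.argv[1]
s=r.sense(); o=np.array([.853,.5215,0]); y=np.array([.5215,-.853,0]); e=s['eef_pos']; f=s['contact_force']
print("t",s['clock'],"tcp o,y,z",(e@o).round(1),(e@y).round(1),e[2].round(1),"op",s['opening'],"F o,y,z",(f@o).round(1),(f@y).round(1),f[2].round(1)); print(s['qpos'].round(2))
p,d=r.grab_frame("wrist"); cv2.imwrite(f"pics/{k}w.png",p[:,:,::-1]); a=cv2.resize(p[180:360,200:440,::-1],None,fx=3.2,fy=3.2)
cv2.imwrite(f"pics/{k}.png",a); np.save(k+".npy",d); import pickle; pickle.dump(s,open(k+".pkl","wb"))
E
python3 look.py w4
```

```text
t 5.75 tcp o,y,z 467.1 334.0 134.6 op 0.44707595367091557 F o,y,z 7.1 2.8 -1.1
[-0.07  0.38  1.83  0.    0.92  0.94]
```

View pics/w4.png

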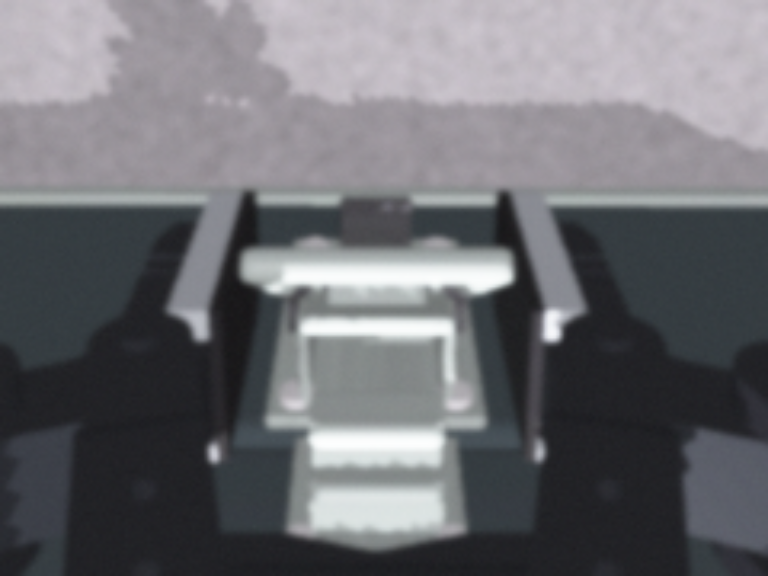

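```bash
python3 - <<'E'
from h import *; import pickle
s=pickle.load(open("w4.pkl","rb")); d=np.load("w4.npy"); W=cloud(cam("wrist",s),d); o=np.array([.853,.5215,0]); y=np.array([.5215,-.853,0])
for v in range(184,352,4):
    P=W[v,317]; print(v,round((v-180)*3.2),(P@o).round(1),P[2].round(1))
p,dd=r.grab_frame("scene"); cv2.imwrite("pics/s4.png",cv2.resize(p[160:290,170:330,::-1],None,fx=4.6,fy=4.6,interpolation=2))
E
```

```text
184 13 467.8 0.3
188 26 463.5 -0.8
192 38 459.6 -0.9
196 51 456.2 0.9
200 64 451.9 0.1
204 77 447.8 0.1
208 90 443.9 0.5
212 102 439.5 -0.4
216 115 435.7 0.4
220 128 431.1 -0.5
224 141 426.9 -0.5
228 154 422.6 -0.5
232 166 418.6 -0.0
236 179 414.0 -0.6
240 192 415.9 12.5
244 205 432.0 53.5
248 218 428.2 52.9
252 230 424.7 53.1
256 243 420.8 52.8
260 256 474.4 155.1
264 269 473.2 156.5
268 282 459.0 135.9
272 294 457.7 137.7
276 307 456.5 139.5
280 320 457.6 145.0
284 333 433.9 112.5
288 346 416.1 90.6
292 358 416.5 95.9
296 371 416.2 100.0
300 384 415.7 103.7
304 397 439.1 139.0
308 410 438.4 141.4
312 422 438.6 144.8
316 435 437.5 146.5
320 448 430.6 141.1
324 461 427.0 139.9
328 474 426.5 142.4
332 486 426.2 145.0
336 499 424.6 146.1
340 512 422.6 146.7
344 525 419.6 146.2
348 538 418.9 148.3
```

View pics/s4.png

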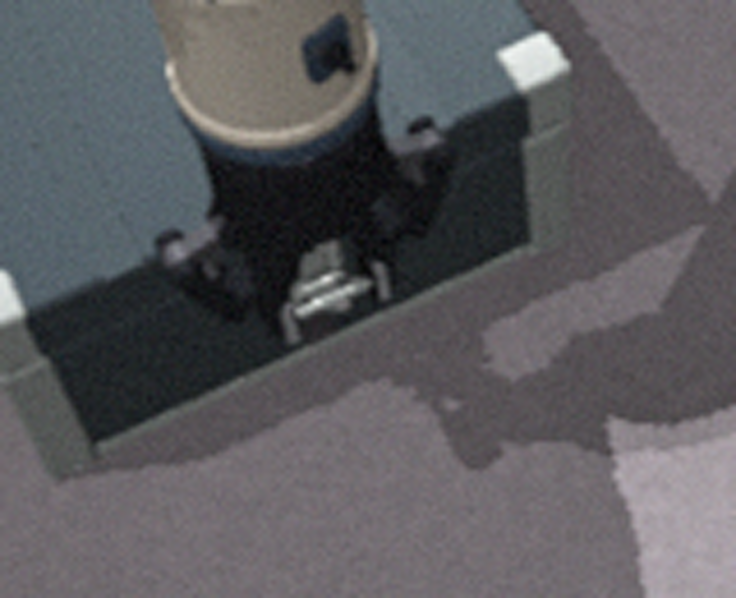

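jog_arm:
  series:
    - [0, 0, 0, 0, 0, 0, 0.62]
    - [0, 0, 0, 0, 0, 0, 0.62]
    - [0, 0, 0, 0, 0.5, 0, 0.62]
    - [0, 0, 0, 0, 0.5, 0, 0.62]
    - [0, 0, 0, 0, 0, 0, 0.3]
    - [0, 0, 0, 0, 0, 0, 0.3]
    - [0, 0, 0, 0, 0, 0, 0.3]
    - [0, 0, 0, 0, 0, 0, 0.3]
  force: 40

```text
clock: 6.65
eef_pos: [580.6, -36.3, 134.5]
tcp_rot: [0.961, 1.569, -0.058]
contact_force: [3.5, -0.5, 2.2]
opening: 0.445
```

```bash
cat > prof.py <<'E'
from h import *; import pickle,sys
k=sys.argv[1]; s=pickle.load(open(k+".pkl","rb")); d=np.load(k+".npy"); W=cloud(cam("wrist",s),d); o=np.array([.853,.5215,0]); y=np.array([.5215,-.853,0])
c0=int(sys.argv[2]) if len(sys.argv)>2 else 317
print([(v,round(float(W[v,c0]@o),1),round(float(W[v,c0,2]),1)) for v in range(170,352,4) if W[v,c0,2]>30])
E
python3 look.py w5; python3 prof.py w5
```

```text
t 6.65 tcp o,y,z 476.4 333.7 134.5 op 0.444972641704667 F o,y,z 2.7 2.2 2.2
[-0.06  0.4   1.81  0.    0.93  0.95]
[(254, 432.7, 54.5), (258, 428.1, 52.9), (262, 423.9, 51.9), (266, 420.3, 52.2), (270, 417.1, 53.2), (274, 416.9, 59.0), (278, 474.7, 155.3), (282, 473.9, 157.2), (286, 471.2, 156.4), (290, 456.3, 137.9), (294, 457.0, 142.3), (298, 455.5, 143.6), (302, 416.3, 94.1), (306, 416.4, 98.7), (310, 417.3, 104.0), (314, 416.0, 106.4), (318, 439.5, 139.1), (322, 438.6, 141.1), (326, 438.4, 143.9), (330, 437.6, 145.9), (334, 430.4, 140.7), (338, 427.3, 140.3), (342, 427.2, 143.1), (346, 426.5, 145.1), (350, 424.9, 146.2)]
```

View pics/w5.png

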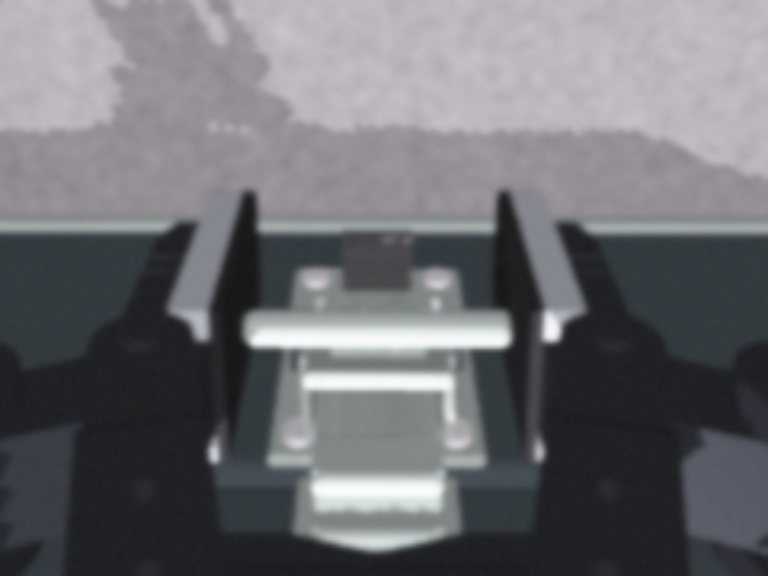

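jog_arm:
  series:
    - [0, 0, 0, -0.32, -0.5, 0, 0.3]
    - [0, 0, 0, -0.24, -0.5, 0, 0.3]
    - [0, 0, 0, -0.17, -0.5, 0, 0.3]
    - [0, 0, 0, -0.12, -0.5, 0, 0.3]
    - [0, 0, 0, -0.07, -0.5, 0, 0.3]
    - [0, 0, 0, -0.02, -0.5, 0, 0.3]
    - [0, 0, 0, 0, 0, 0, 0.3]

```text
clock: 7.4
eef_pos: [555.0, -52.2, 144.1]
tcp_rot: [0.954, 1.569, -0.066]
contact_force: [2.6, 0.7, 4.4]
opening: 0.441
```

```bash
python3 look.py w6; python3 prof.py w6
```

```text
t 7.4 tcp o,y,z 446.2 333.9 144.1 op 0.4409869516399547 F o,y,z 2.5 0.8 4.4
[-0.1   0.35  1.86  0.    0.93  0.92]
[(214, 433.0, 53.0), (218, 429.8, 53.7), (222, 426.1, 53.2), (226, 458.1, 136.6), (230, 456.5, 138.4), (234, 454.6, 139.2), (238, 453.1, 140.8), (242, 453.3, 145.9), (246, 451.3, 146.5), (250, 428.1, 106.3), (254, 416.5, 90.1), (258, 416.6, 96.0), (262, 439.0, 141.0), (266, 438.6, 144.4), (270, 437.4, 146.4), (274, 445.8, 163.8), (278, 445.4, 166.4), (282, 443.1, 166.0), (286, 426.6, 144.7), (290, 424.8, 145.7), (294, 422.7, 146.2), (298, 420.4, 146.4), (302, 418.4, 147.2), (306, 418.3, 150.4), (310, 418.1, 153.4), (314, 416.7, 154.7), (318, 416.3, 157.3), (322, 415.2, 158.9), (326, 413.1, 159.2), (330, 411.9, 160.8), (334, 409.4, 160.7), (338, 406.8, 160.6), (342, 405.2, 161.5), (346, 402.1, 160.9), (350, 400.1, 161.4)]
```

View pics/w6.png

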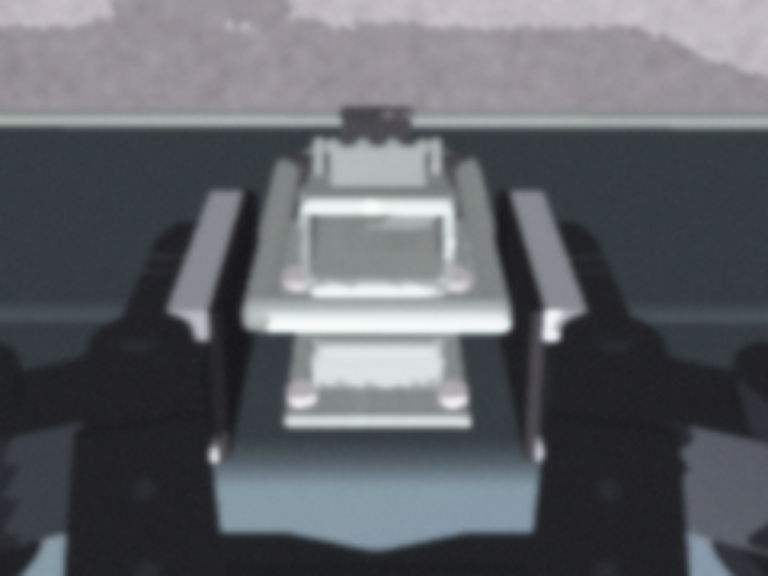

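jog_arm:
  series:
    - [0, 0, 0, 0, -0.45, 0, 0.3]
    - [0, 0, 0, 0, -0.45, 0, 0.3]
    - [0, 0, 0, 0, -0.4, 0, 0.3]
    - [0, 0, 0, 0.25, 0, 0, 0.3]
    - [0, 0, 0, 0.25, 0, 0, 0.3]
    - [0, 0, 0, 0.25, 0, 0, 0.3]
    - [0, 0, 0, 0.25, 0, 0, 0.3]

```text
clock: 8.15
eef_pos: [544.9, -58.5, 134.4]
tcp_rot: [1.111, 1.568, 0.091]
contact_force: [4.8, 1.3, 6.1]
opening: 0.438
```

```bash
python3 look.py w7; python3 prof.py w7
```

```text
t 8.15 tcp o,y,z 434.3 334.0 134.4 op 0.43772295789970617 F o,y,z 4.8 1.3 6.1
[-0.11  0.35  1.89  0.    0.9   0.91]
[(174, 474.8, 128.0), (178, 472.9, 128.7), (182, 469.7, 124.1), (186, 466.9, 121.8), (190, 464.3, 120.4), (194, 461.3, 118.0), (198, 458.9, 117.5), (202, 456.4, 117.0), (206, 453.4, 115.3), (210, 450.6, 114.1), (214, 447.7, 112.8), (218, 445.0, 112.1), (222, 442.0, 111.0), (226, 438.5, 108.8), (230, 435.8, 108.5), (234, 433.5, 109.2), (238, 428.8, 104.9), (242, 416.3, 84.7), (246, 416.7, 91.6), (250, 439.4, 141.0), (254, 439.1, 144.5), (258, 437.7, 145.9), (262, 435.9, 146.5), (266, 430.5, 141.0), (270, 436.6, 155.0), (274, 435.7, 156.9), (278, 433.6, 156.8), (282, 424.6, 146.2), (286, 422.4, 146.3), (290, 419.9, 146.0), (294, 418.9, 147.8), (298, 419.2, 151.5), (302, 418.2, 153.2), (306, 416.7, 154.2), (310, 416.6, 156.9), (314, 415.6, 158.5), (318, 414.3, 159.6), (322, 412.9, 160.6), (326, 411.0, 160.9), (330, 408.9, 161.1), (334, 406.1, 160.5), (338, 404.1, 160.8), (342, 402.6, 161.7), (346, 399.2, 160.5), (350, 397.3, 161.0)]
```

View pics/w7.png

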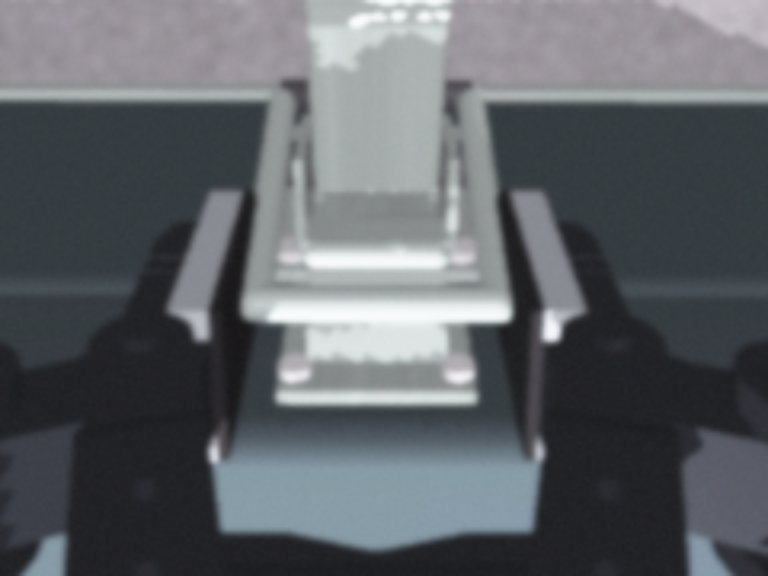

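jog_arm:
  series:
    - [0, 0, 0, 0, -0.2, 0, 0.3]
    - [0, 0, 0, 0, -0.15, 0, 0.3]
    - [0, 0, 0, 0.2, 0, 0, 0.3]
    - [0, 0, 0, 0.2, 0, 0, 0.3]
    - [0, 0, 0, 0, 0, 0, 0.3]

```text
clock: 8.7
eef_pos: [541.4, -60.5, 129.6]
tcp_rot: [1.031, 1.569, 0.011]
contact_force: [6.1, 0.5, 0.7]
opening: 0.447
```

```bash
python3 look.py w8; python3 prof.py w8
```

```text
t 8.7 tcp o,y,z 430.3 333.9 129.6 op 0.44748259757292996 F o,y,z 5.5 2.7 0.7
[-0.11  0.35  1.9   0.    0.89  0.91]
[(170, 470.0, 110.8), (174, 468.0, 111.6), (178, 465.4, 110.0), (182, 463.2, 110.3), (186, 460.8, 109.8), (190, 458.4, 109.5), (194, 456.2, 110.1), (198, 453.8, 109.7), (202, 451.1, 108.6), (206, 449.0, 109.5), (210, 446.3, 108.7), (214, 443.5, 107.7), (218, 441.1, 107.9), (222, 438.2, 106.9), (226, 435.4, 106.3), (230, 433.1, 106.9), (234, 430.3, 106.4), (238, 416.5, 82.8), (242, 416.4, 88.5), (246, 439.1, 139.4), (250, 438.2, 141.7), (254, 438.6, 146.5), (258, 436.5, 146.4), (262, 431.1, 140.4), (266, 429.3, 141.2), (270, 432.9, 150.9), (274, 432.4, 153.4), (278, 428.7, 150.6), (282, 423.5, 145.9), (286, 421.5, 146.3), (290, 419.3, 146.3), (294, 418.3, 148.1), (298, 418.6, 151.5), (302, 418.0, 153.6), (306, 415.7, 153.4), (310, 416.4, 157.1), (314, 415.5, 158.7), (318, 414.8, 160.4), (322, 412.5, 160.2), (326, 411.1, 161.1), (330, 408.3, 160.4), (334, 407.6, 161.9), (338, 403.7, 160.1), (342, 402.5, 161.2), (346, 399.8, 160.6), (350, 397.5, 160.6)]
```

View pics/w8.png

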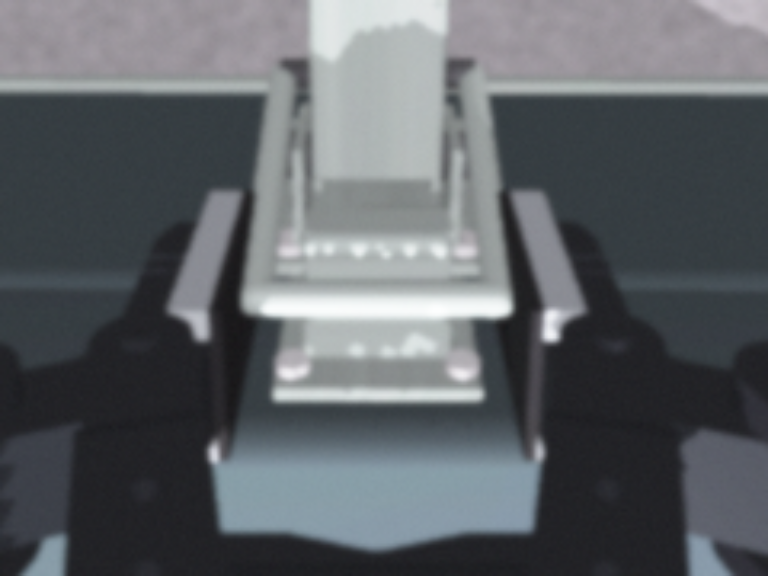

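jog_arm:
  series:
    - [0, 0, 0, 0.2, 0, 0, 0.3]
    - [0, 0, 0, 0.2, 0, 0, 0.3]
    - [0, 0, 0, 0.15, 0, 0, 0.3]
    - [0, 0, 0, 0.1, 0, 0, 0.3]
    - [0, 0, 0, 0, 0, 0, 0.3]

```text
clock: 9.25
eef_pos: [540.7, -60.9, 122.9]
tcp_rot: [0.259, 1.57, -0.761]
contact_force: [4.9, -0.9, 1.7]
opening: 0.443
```

```bash
python3 look.py w9; python3 prof.py w9
```

```text
t 9.25 tcp o,y,z 429.5 333.9 122.9 op 0.4429103679228822 F o,y,z 3.7 3.3 1.7
[-0.11  0.36  1.9  -0.    0.88  0.91]
[(170, 467.1, 94.6), (174, 465.0, 95.7), (178, 462.5, 95.2), (182, 460.6, 97.0), (186, 458.6, 98.0), (190, 456.2, 98.2), (194, 454.0, 98.6), (198, 451.9, 99.5), (202, 449.7, 100.3), (206, 447.6, 101.2), (210, 444.9, 100.5), (214, 443.4, 102.8), (218, 441.3, 103.7), (222, 439.3, 104.8), (226, 437.1, 105.5), (230, 434.7, 105.7), (234, 432.5, 106.3), (238, 428.9, 103.9), (242, 416.6, 84.0), (246, 416.5, 89.5), (250, 439.4, 138.8), (254, 438.8, 141.4), (258, 439.1, 145.6), (262, 437.5, 146.2), (266, 432.2, 140.7), (270, 432.0, 143.8), (274, 431.0, 145.6), (278, 426.1, 141.1), (282, 426.2, 144.5), (286, 424.7, 145.4), (290, 423.2, 146.3), (294, 420.6, 145.5), (298, 419.4, 146.9), (302, 418.5, 148.6), (306, 419.0, 152.1), (310, 417.8, 153.2), (314, 415.9, 153.3), (318, 415.0, 154.9), (322, 415.8, 158.3), (326, 415.2, 160.0), (330, 412.5, 159.2), (334, 411.7, 160.7), (338, 409.3, 160.3), (342, 407.7, 160.8), (346, 405.5, 160.7), (350, 403.5, 160.9)]
```

View pics/w9.png

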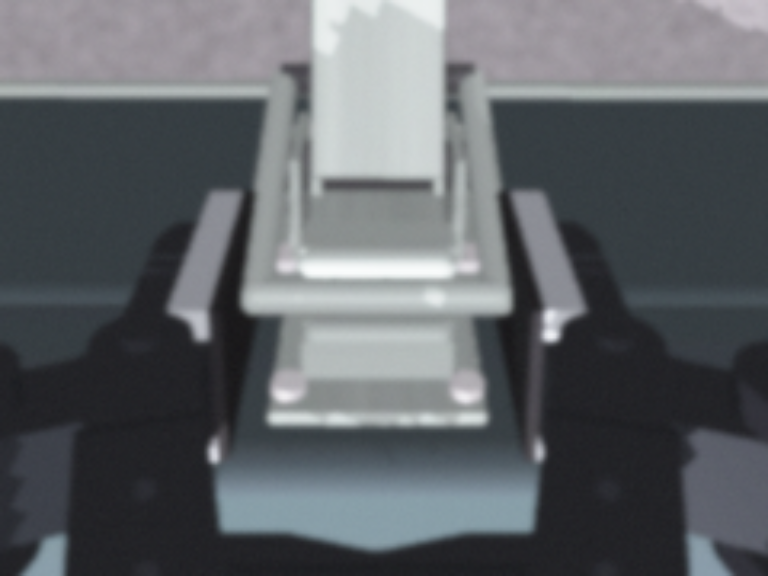

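jog_arm:
  series:
    - [0, 0, 0, 0.1, 0, 0, 0.3]
    - [0, 0, 0, 0.05, 0, 0, 0.3]
    - [0, 0, 0, 0, 0, 0, 0.3]

```text
clock: 9.6
eef_pos: [540.7, -60.8, 122.0]
tcp_rot: [0.355, 1.57, -0.664]
contact_force: [3.8, -1.6, 9.9]
opening: 0.447
```

```bash
python3 look.py w10; python3 prof.py w10
```

```text
t 9.6 tcp o,y,z 429.5 333.9 122.0 op 0.44691365862916166 F o,y,z 2.4 3.3 9.9
[-0.11  0.36  1.9  -0.    0.88  0.91]
[(170, 466.4, 90.5), (174, 464.7, 93.6), (178, 462.5, 93.9), (182, 460.2, 94.3), (186, 458.1, 95.4), (190, 456.3, 97.4), (194, 454.0, 97.7), (198, 451.8, 98.4), (202, 449.7, 99.2), (206, 447.2, 99.0), (210, 445.3, 100.6), (214, 443.4, 102.0), (218, 441.0, 102.0), (222, 439.2, 103.6), (226, 437.2, 104.8), (230, 435.1, 105.5), (234, 433.1, 106.5), (238, 429.2, 103.5), (242, 416.1, 82.1), (246, 416.5, 88.6), (250, 439.0, 137.2), (254, 439.3, 141.5), (258, 438.9, 144.3), (262, 437.4, 145.2), (266, 431.7, 138.9), (270, 432.3, 143.3), (274, 431.0, 144.6), (278, 426.5, 140.8), (282, 426.4, 143.9), (286, 425.3, 145.4), (290, 422.5, 144.3), (294, 420.9, 145.2), (298, 419.5, 146.1), (302, 418.4, 147.6), (306, 418.9, 151.0), (310, 417.2, 151.4), (314, 416.3, 153.0), (318, 416.2, 155.4), (322, 414.9, 156.4), (326, 414.7, 158.6), (330, 413.8, 159.9), (334, 411.0, 159.0), (338, 409.4, 159.5), (342, 407.4, 159.6), (346, 405.3, 159.6), (350, 404.2, 160.6)]
```

jog_arm:
  series:
    - [0, 0, 0, 0, 0, 0, 0.7]
    - [0, 0, 0, 0, 0, 0, 0.7]
    - [0, 0, 0, 0, 0, 0, 0.7]
    - [0, 0, 0, -2, 0, 0, 0.7]
    - [0, 0, 0, -3, 0, 0, 0.7]
    - [0, 0, 0, -3, 0, 0, 0.7]
    - [0, 0, 0, 0, 2.75, 0, 0.7]
    - [0, 0, 0, 0, 2.75, 0, 0.7]
    - [0, 0, -8, 0, 0, 0, 0.4]
    - [0, 0, -8, 0, 0, 0, 0]
    - [0, 0, -8, 0, 0, 0, 0]
    - [0, 0, -8, 0, 0, 0, 0]
    - [0, 0, -8, 0, 0, 0, 0]
    - [0, 0, 0, 0, 0, 0, 0]

```text
clock: 11.05
eef_pos: [585.9, -30.6, 197.0]
tcp_rot: [-1.577, 0.861, -2.594]
contact_force: [-0.6, 0.8, -2.5]
opening: 0.0
```

```bash
python3 look.py w11; python3 prof.py w11; python3 - <<'E'
from h import *
s=r.sense(); R=Ro.from_euler('xyz',s["tcp_rot"]).as_matrix(); o=np.array([.853,.5215,0]); y=np.array([.5215,-.853,0])
print(np.c_[R.T@o,R.T@y,R.T[:,2]].T.round(3))
p,d=r.grab_frame("top"); cv2.imwrite("pics/t11.png",cv2.resize(p[100:240,310:470,::-1],None,fx=4,fy=4,interpolation=2))
E
```

```text
t 11.05 tcp o,y,z 483.9 331.6 197.0 op 1.2808630670539567e-05 F o,y,z -0.1 -1.0 -2.5
[ 0.11  0.7   1.34 -0.29  1.76  1.17]
[(170, 433.9, 105.9), (174, 416.7, 97.5), (178, 416.3, 101.5), (182, 416.8, 106.0), (186, 415.9, 109.6), (190, 417.6, 114.7), (194, 410.5, 114.3), (198, 418.7, 123.4), (202, 439.1, 139.3), (206, 438.7, 142.5), (210, 438.2, 145.6), (214, 430.9, 145.0), (218, 425.7, 145.7), (222, 417.2, 144.8), (226, 418.2, 148.8), (230, 417.9, 152.1), (234, 416.8, 155.0), (238, 494.4, 192.8), (242, 496.3, 195.8), (246, 499.7, 199.3), (250, 502.3, 202.3), (254, 504.6, 205.1), (258, 507.0, 207.9), (262, 508.8, 210.3), (266, 510.6, 212.7), (270, 513.6, 215.4), (274, 516.2, 217.8), (278, 514.5, 218.9), (282, 513.7, 220.2), (286, 511.8, 221.3), (290, 511.0, 222.7), (294, 509.1, 223.8), (298, 508.9, 225.3), (302, 506.2, 226.2), (306, 505.6, 227.7), (310, 503.8, 228.9), (314, 500.8, 229.8), (318, 500.1, 231.3)]
[[-0.647  0.763  0.004]
 [-0.    -0.005  1.   ]
 [-0.763 -0.647 -0.003]]
```

View pics/w11w.png

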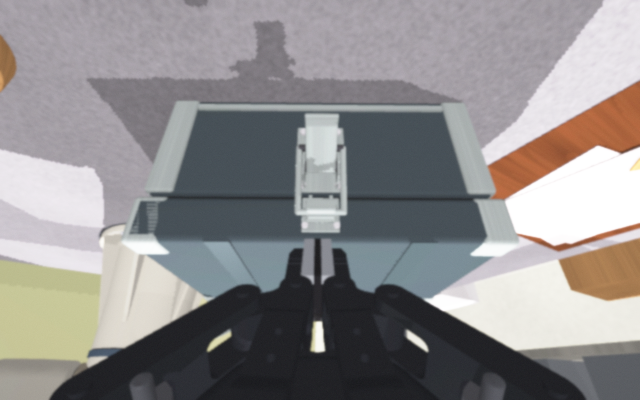

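jog_arm:
  series:
    - [0, 0, 0, 1.5, 1.3, 0.08, 0]
    - [0, 0, 0, 1.5, 1.3, 0.08, 0]
    - [0, 0, 0, 1.5, 1.3, 0.08, 0]
    - [0, 0, 0, 1.6, 1.3, 0, 0]
    - [0, 0, 0, 0, 0, 0, 0]

```text
clock: 11.65
eef_pos: [587.0, -33.8, 118.0]
tcp_rot: [-1.575, 0.869, -2.594]
contact_force: [0.0, -0.7, 0.0]
opening: 0.001
```

```bash
python3 look.py w12; python3 prof.py w12
```

```text
t 11.65 tcp o,y,z 483.1 335.0 118.0 op 0.0011298529697932316 F o,y,z -0.4 0.6 0.0
[ 0.1   0.78  1.37 -0.28  1.64  1.2 ]
[(190, 414.2, 33.2), (194, 414.1, 37.2), (198, 432.2, 52.5), (202, 426.4, 52.5), (206, 419.9, 52.4), (210, 474.7, 87.2), (214, 481.1, 93.4), (218, 476.1, 93.4), (222, 469.4, 92.5), (226, 466.7, 93.8), (230, 464.1, 95.3), (234, 461.1, 96.5), (238, 494.6, 114.4), (242, 496.0, 117.1), (246, 499.5, 120.6), (250, 501.3, 123.4), (254, 504.3, 126.5), (258, 505.4, 128.8), (262, 509.2, 132.0), (266, 510.0, 134.0), (270, 512.8, 136.7), (274, 515.6, 139.2), (278, 514.7, 140.5), (282, 512.6, 141.5), (286, 512.2, 142.9), (290, 509.8, 143.8), (294, 508.5, 145.1), (298, 507.5, 146.4), (302, 505.6, 147.5), (306, 505.0, 148.9), (310, 502.8, 150.0), (314, 500.3, 151.1), (318, 499.3, 152.5), (322, 438.3, 143.5), (326, 437.0, 145.6), (330, 425.4, 146.0), (334, 417.9, 147.3), (338, 417.8, 149.7), (342, 419.1, 152.2), (346, 417.6, 154.3), (350, 416.7, 156.5)]
```

View pics/w12.png

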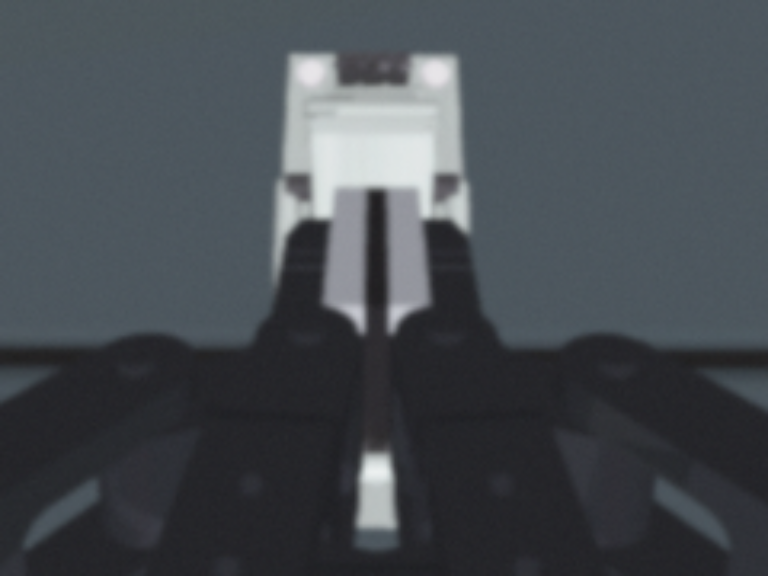

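jog_arm:
  series:
    - [0, 0, 0, 1.0, 0.4, -0.1, 0]
    - [0, 0, 0, 0.98, 0.35, 0, 0]
    - [0, 0, 0, 0.26, 0.18, 0, 0]
    - [0, 0, 0, 0.26, 0.18, 0, 0]
    - [0, 0, 0, 0.26, 0.18, 0, 0]
    - [0, 0, 0, 0.26, 0.18, 0, 0]

```text
clock: 12.3
eef_pos: [581.8, -36.9, 89.1]
tcp_rot: [-1.57, 0.873, -2.59]
contact_force: [0.2, 0.3, 4.3]
opening: 0.002
```

```bash
python3 look.py w13; python3 prof.py w13
```

```text
t 12.3 tcp o,y,z 477.0 334.9 89.1 op 0.002415116878569935 F o,y,z 0.4 -0.1 4.3
[ 0.1   0.8   1.4  -0.28  1.59  1.21]
[(214, 413.3, 30.1), (218, 412.9, 33.5), (222, 413.8, 37.6), (226, 432.8, 50.7), (230, 433.4, 54.1), (234, 424.6, 53.0), (238, 487.6, 85.0), (242, 489.7, 88.1), (246, 493.1, 91.6), (250, 495.6, 94.6), (254, 498.2, 97.6), (258, 499.4, 100.0), (262, 502.6, 103.0), (266, 504.1, 105.3), (270, 506.4, 107.8), (274, 508.0, 109.9), (278, 507.8, 111.5), (282, 506.3, 112.6), (286, 505.0, 113.8), (290, 502.4, 114.7), (294, 501.5, 116.0), (298, 499.8, 117.2), (302, 499.7, 118.7), (306, 497.2, 119.7), (310, 495.5, 120.9), (314, 494.4, 122.3), (318, 492.9, 123.6), (322, 415.2, 111.4), (326, 415.6, 113.9), (330, 406.3, 114.9), (334, 407.3, 117.5), (338, 415.4, 120.9), (342, 420.1, 123.8), (346, 419.9, 126.0), (350, 420.3, 128.2)]
```

View pics/w13.png

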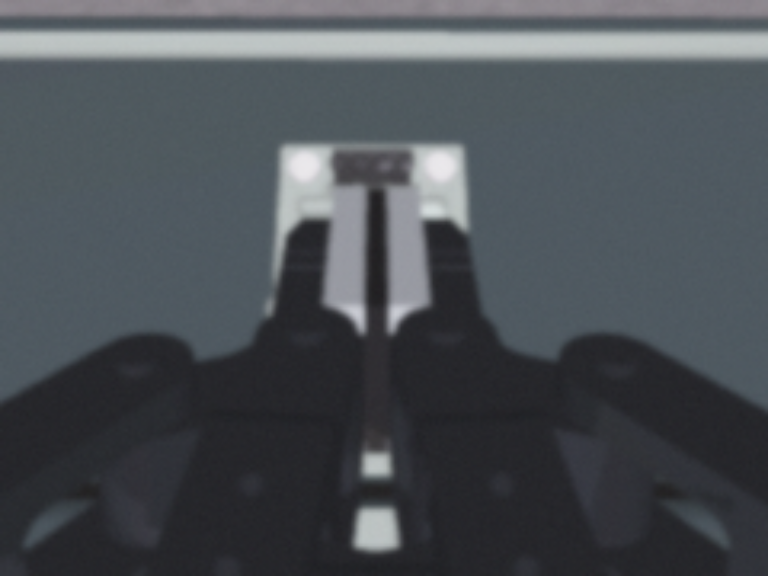

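jog_arm:
  series:
    - [0, 0, 0, 0.25, 0.14, 0, 0]
    - [0, 0, 0, 0.25, 0.12, 0, 0]
    - [0, 0, 0, 0.25, 0.1, 0, 0]
    - [0, 0, 0, 0.25, 0.06, 0, 0]

```text
clock: 12.75
eef_pos: [578.9, -38.7, 78.5]
tcp_rot: [-1.57, 0.873, -2.59]
contact_force: [0.3, 0.0, 5.6]
opening: -0.003
```

```bash
python3 look.py w14
```

```text
t 12.75 tcp o,y,z 473.6 334.9 78.5 op -0.002935153021412192 F o,y,z 0.3 0.1 5.6
[ 0.1   0.81  1.41 -0.29  1.57  1.21]
```

View pics/w14.png

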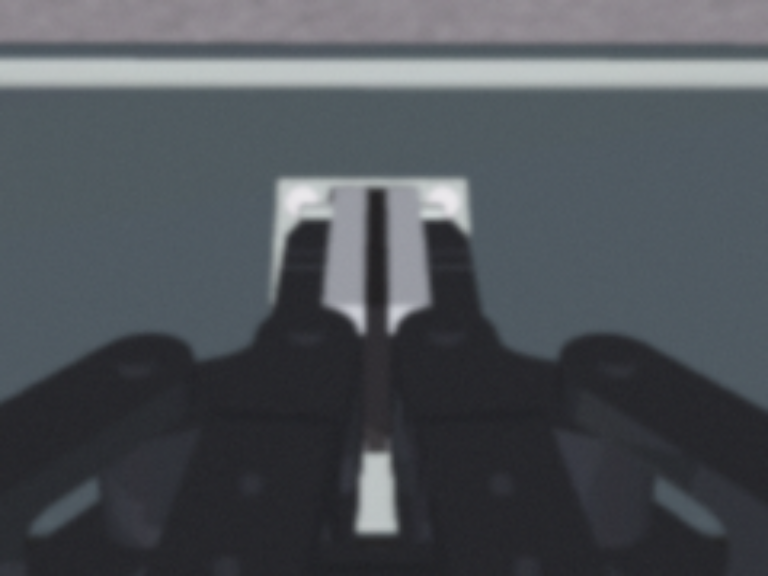

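jog_arm:
  series:
    - [0, 0, 0, 0.32, 0.05, 0, 0]
    - [0, 0, 0, 0.32, 0.03, 0, 0]
    - [0, 0, 0, 0.32, 0.02, 0, 0]
    - [0, 0, 0, 0.32, 0, 0, 0]

```text
clock: 13.2
eef_pos: [572.5, -42.6, 68.2]
tcp_rot: [-1.57, 0.873, -2.59]
contact_force: [0.4, 0.1, 6.5]
opening: -0.002
```

```bash
python3 look.py w15; python3 - <<'E'
from h import *
p,d=r.grab_frame("scene"); cv2.imwrite("pics/s15.png",cv2.resize(p[160:290,170:330,::-1],None,fx=4.6,fy=4.6,interpolation=2))
E
```

```text
t 13.2 tcp o,y,z 466.2 334.9 68.2 op -0.0017993622640914467 F o,y,z 0.4 0.1 6.5
[ 0.09  0.81  1.43 -0.29  1.55  1.22]
```

View pics/s15.png

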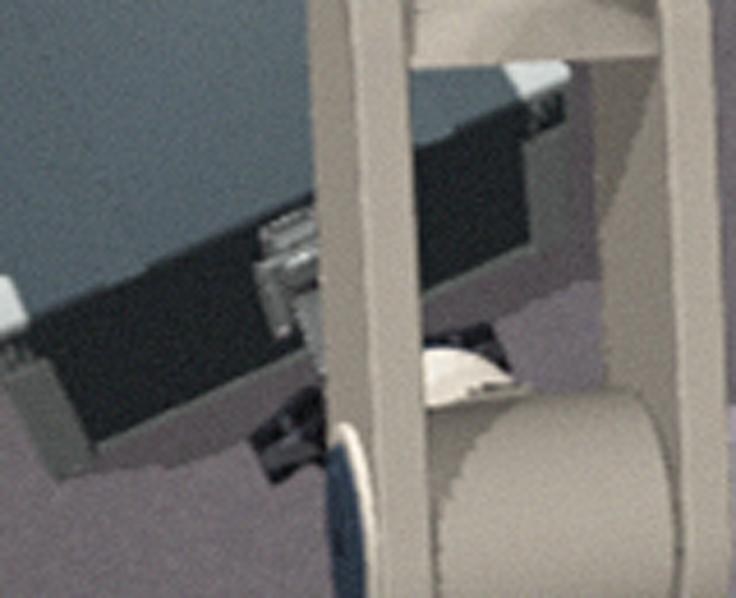

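jog_arm:
  series:
    - [0, 0, 0, 0.31, -0.05, 0, 0]
    - [0, 0, 0, 0.31, -0.06, 0, 0]
    - [0, 0, 0, 0.31, -0.07, 0, 0]
    - [0, 0, 0, 0.31, -0.08, 0, 0]
    - [0, 0, 0, 0, 0, 0, 0]

```text
clock: 13.8
eef_pos: [563.5, -48.0, 59.8]
tcp_rot: [-1.571, 0.872, -2.591]
contact_force: [-0.6, -0.6, 0.6]
opening: 0.0
```

```bash
python3 look.py w16
```

```text
t 13.8 tcp o,y,z 455.7 334.8 59.8 op 1.041031908530194e-05 F o,y,z -0.9 0.2 0.6
[ 0.09  0.81  1.45 -0.29  1.52  1.22]
```

View pics/w16.png

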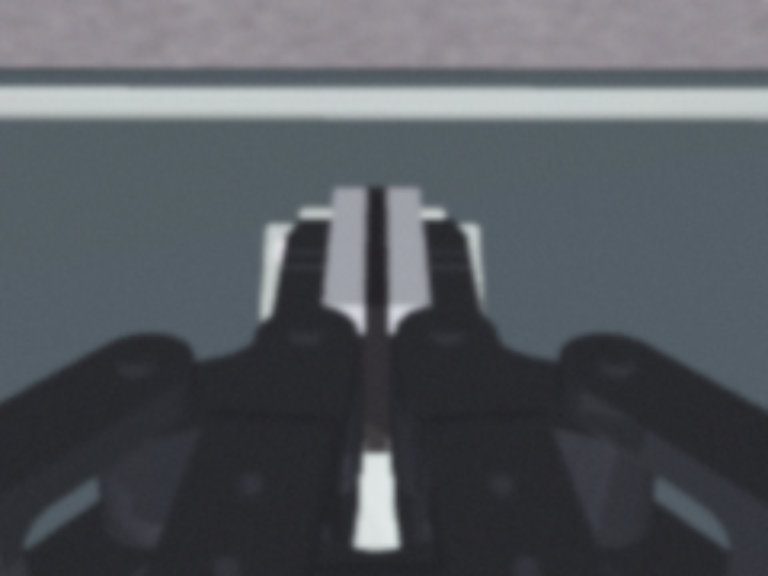

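jog_arm:
  series:
    - [0, 0, 0, 0.32, -0.06, -0.05, 0]
    - [0, 0, 0, 0.31, -0.07, -0.04, 0]
    - [0, 0, 0, 0, 0, 0, 0]

```text
clock: 14.15
eef_pos: [558.7, -49.7, 55.6]
tcp_rot: [-1.571, 0.872, -2.591]
contact_force: [-0.4, -0.1, -0.3]
opening: 0.003
```

```bash
python3 look.py w17; python3 prof.py w17 300
```

```text
t 14.15 tcp o,y,z 450.7 333.8 55.6 op 0.002557428559734428 F o,y,z -0.4 -0.1 -0.3
[ 0.09  0.81  1.47 -0.29  1.51  1.22]
[(242, 412.6, 32.3), (246, 413.3, 35.4), (250, 460.9, 57.8), (254, 464.6, 61.3), (258, 466.0, 63.9), (262, 469.4, 67.0), (266, 470.7, 69.3), (270, 473.7, 72.1), (274, 474.7, 74.2), (278, 488.4, 80.2), (282, 490.3, 82.3), (286, 489.1, 83.3), (290, 489.7, 85.0), (294, 492.4, 87.1), (298, 493.0, 88.6), (302, 495.1, 90.4), (306, 495.2, 91.7), (310, 505.0, 95.1), (314, 507.9, 96.8), (318, 507.6, 97.8), (322, 506.8, 98.7), (326, 508.5, 100.1), (330, 510.0, 101.4), (334, 510.9, 102.5), (338, 510.6, 103.5), (342, 509.5, 104.3), (346, 508.6, 105.2), (350, 504.7, 105.8)]
```

View pics/w17.png

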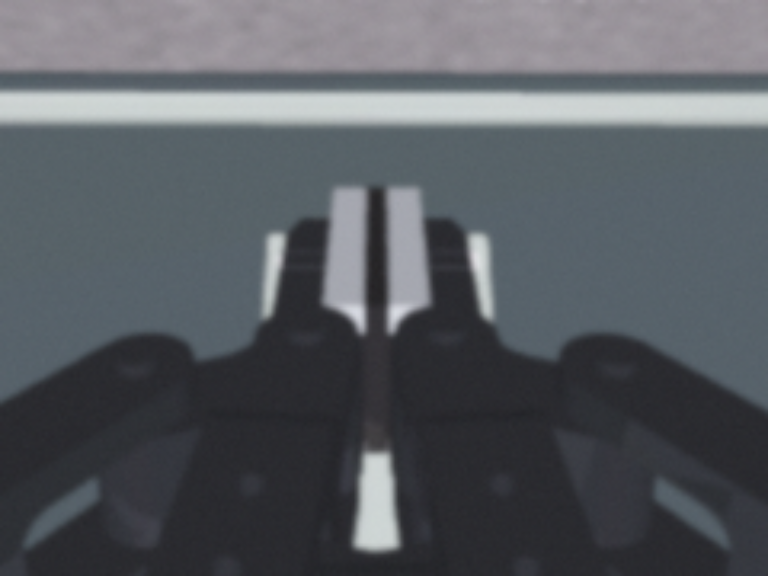

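jog_arm:
  series:
    - [0, 0, 0, 0.064, -0.077, 0, 0]
    - [0, 0, 0, 0.064, -0.077, 0, 0]
    - [0, 0, 0, 0, 0, 0, 0]

```text
clock: 14.5
eef_pos: [557.4, -50.6, 56.0]
tcp_rot: [-1.571, 0.873, -2.591]
contact_force: [0.5, 0.5, -0.3]
opening: 0.0
```

jog_arm:
  series:
    - [0, 0, 0, 0.064, -0.077, 0, 0]
    - [0, 0, 0, 0, 0, 0, 0]

```text
clock: 14.7
eef_pos: [556.8, -51.0, 56.1]
tcp_rot: [-1.571, 0.873, -2.59]
contact_force: [1.3, 1.3, 0.4]
opening: 0.0
```

jog_arm:
  series:
    - [0, 0, 0, 0.05, -0.06, 0, 0]
    - [0, 0, 0, 0, 0, 0, 0]

```text
clock: 14.9
eef_pos: [556.6, -51.2, 56.1]
tcp_rot: [-1.57, 0.874, -2.59]
contact_force: [3.7, 3.6, -0.7]
opening: 0.003
```

jog_arm:
  series:
    - [0, 0, 0, 0.06, -0.075, 0, 0]
    - [0, 0, 0, 0, 0, 0, 0]

```text
clock: 15.1
eef_pos: [556.4, -51.4, 56.1]
tcp_rot: [-1.57, 0.876, -2.59]
contact_force: [5.4, 4.3, -0.6]
opening: 0.002
```

jog_arm:
  series:
    - [0, 0, 0, 0.06, -0.075, 0, 0]
    - [0, 0, 0, 0, 0, 0, 0]

```text
clock: 15.3
eef_pos: [556.3, -51.5, 56.1]
tcp_rot: [-1.57, 0.878, -2.589]
contact_force: [9.2, 6.7, -0.2]
opening: -0.001
```

jog_arm:
  series:
    - [0, 0, 0, 0.06, -0.075, 0, 0]
    - [0, 0, 0, 0, 0, 0, 0]

```text
clock: 15.5
eef_pos: [555.9, -51.8, 56.1]
tcp_rot: [-1.569, 0.879, -2.589]
contact_force: [8.3, 7.7, -0.3]
opening: -0.005
```

jog_arm:
  series:
    - [0, 0, 0, 0.05, -0.06, 0, 0]
    - [0, 0, 0, 0, 0, 0, 0]

```text
clock: 15.7
eef_pos: [554.0, -52.9, 56.1]
tcp_rot: [-1.57, 0.876, -2.589]
contact_force: [6.1, 3.5, -0.2]
opening: -0.001
```

jog_arm:
  series:
    - [0, 0, 0, 0.05, -0.06, 0, 0]
    - [0, 0, 0, 0, 0, 0, 0]

```text
clock: 15.9
eef_pos: [554.0, -53.0, 56.2]
tcp_rot: [-1.57, 0.877, -2.589]
contact_force: [8.8, 6.1, -0.6]
opening: 0.001
```

jog_arm:
  series:
    - [0, 0, 0, 0.05, -0.06, 0, 0]
    - [0, 0, 0, 0, 0, 0, 0]

```text
clock: 16.1
eef_pos: [554.0, -53.0, 56.2]
tcp_rot: [-1.569, 0.879, -2.589]
contact_force: [9.2, 7.9, 0.3]
opening: -0.006
```

jog_arm:
  series:
    - [0, 0, 0, -0.32, 0.38, 0, 0]
    - [0, 0, 0, -0.6, 0.7, 0, 0]
    - [0, 0, 0, -3, 1, 0, 0]
    - [0, 0, 0, -4, 1, 0, 0]
    - [0, 0, 0, -4, 0, 0, 0]
    - [0, 0, 0, -2, 0, 0, 0]
    - [0, 0, 0, 0, 0, 0, 0]

```text
clock: 16.8
eef_pos: [650.0, 5.9, 144.9]
tcp_rot: [-1.568, 0.876, -2.588]
contact_force: [0.0, -0.1, 0.5]
opening: 0.0
```

```bash
python3 look.py w18; python3 prof.py w18; python3 - <<'E'
from h import *
p=cv2.imread("pics/w18w.png"); cv2.imwrite("pics/w18c.png",cv2.resize(p[100:250,240:400],None,fx=4,fy=4,interpolation=2))
E
```

```text
t 16.8 tcp o,y,z 557.5 333.9 144.9 op 0.00020417729143654533 F o,y,z -0.0 0.1 0.5
[ 0.14  0.84  1.17 -0.26  1.77  1.2 ]
[(206, 415.0, 31.4), (210, 442.7, 52.5), (214, 440.4, 55.8), (218, 439.0, 59.6), (222, 437.0, 63.0), (226, 438.2, 68.1), (230, 438.2, 72.4), (234, 438.5, 76.9), (238, 566.2, 140.1), (242, 570.6, 144.2), (246, 573.5, 147.5), (250, 576.7, 150.8), (254, 577.8, 153.2), (258, 580.5, 156.1), (262, 582.1, 158.6), (266, 584.2, 161.1), (270, 586.0, 163.4), (274, 590.5, 166.5), (278, 586.4, 166.8), (282, 586.9, 168.6), (286, 584.5, 169.5), (290, 583.0, 170.7), (294, 581.2, 171.8), (298, 581.1, 173.3), (302, 579.3, 174.5), (306, 576.8, 175.5), (310, 576.2, 176.9), (314, 574.3, 178.1), (318, 573.7, 179.5), (322, 416.0, 152.8), (326, 412.1, 155.5), (330, 393.5, 155.9), (334, 369.0, 155.8), (338, 341.6, 155.9), (342, 305.7, 155.4), (346, 266.5, 155.3), (350, 216.9, 154.9)]
```

View pics/w18c.png

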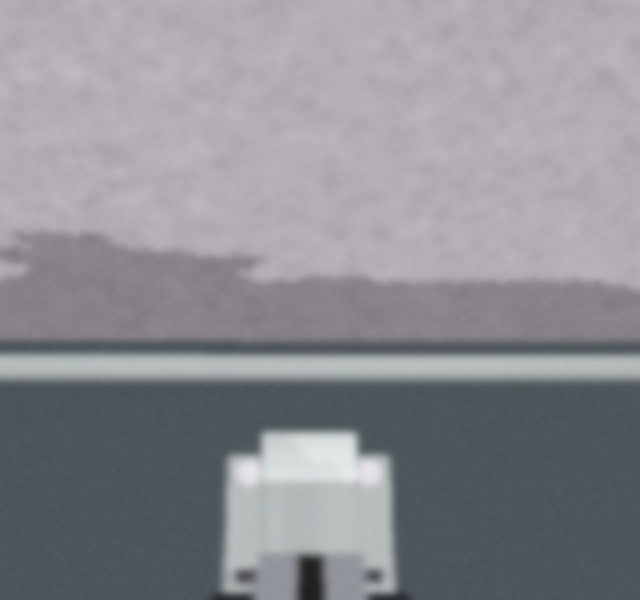

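jog_arm:
  series:
    - [0, 0, 0, -0.3, -4, 0, 0]
    - [0, 0, 0, -0.3, -4, 0, 0]
    - [0, 0, 0, 0, 0, 0, 0]
    - [0, 0, 0, 0, 0, 0, 0]

```text
clock: 17.25
eef_pos: [597.7, -25.9, 198.5]
tcp_rot: [-1.572, 0.872, -2.592]
contact_force: [0.3, 0.1, -0.8]
opening: -0.001
```

```bash
python3 look.py w19; python3 prof.py w19; python3 - <<'E'
from h import *
p=cv2.imread("pics/w19w.png"); cv2.imwrite("pics/w19c.png",cv2.resize(p[110:260,240:400],None,fx=4,fy=4,interpolation=2))
p,d=r.grab_frame("top"); cv2.imwrite("pics/t19.png",p[:,:,::-1])
E
```

```text
t 17.25 tcp o,y,z 496.4 333.8 198.5 op -0.0014803330315618988 F o,y,z 0.3 0.1 -0.8
[ 0.11  0.71  1.31 -0.28  1.77  1.17]
[(170, 439.2, 100.7), (174, 435.3, 102.1), (178, 431.3, 103.4), (182, 416.7, 97.4), (186, 416.2, 101.5), (190, 416.1, 105.9), (194, 418.1, 111.4), (198, 416.2, 114.4), (202, 438.7, 132.2), (206, 438.5, 135.7), (210, 439.5, 140.0), (214, 430.9, 138.8), (218, 427.9, 140.8), (222, 421.1, 140.9), (226, 418.1, 143.1), (230, 418.9, 147.1), (234, 417.6, 150.1), (238, 506.4, 194.2), (242, 509.1, 197.6), (246, 512.3, 201.0), (250, 514.7, 204.0), (254, 517.6, 207.1), (258, 519.6, 209.7), (262, 520.9, 212.0), (266, 524.0, 214.9), (270, 525.9, 217.2), (274, 528.6, 219.7), (278, 527.7, 221.1), (282, 526.3, 222.2), (286, 524.4, 223.2), (290, 524.1, 224.8), (294, 521.4, 225.6), (298, 520.0, 226.8), (302, 517.7, 227.9), (306, 517.2, 229.3), (310, 515.7, 230.6), (314, 513.2, 231.6), (318, 513.0, 233.2)]
```

View pics/w19c.png

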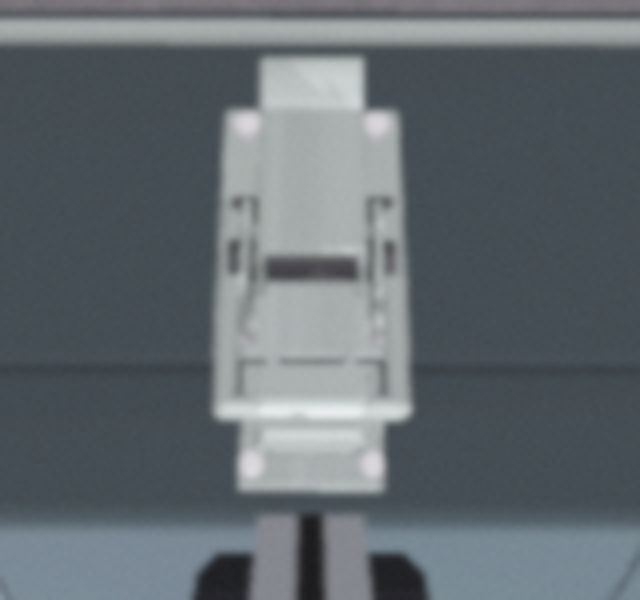

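View pics/t19.png

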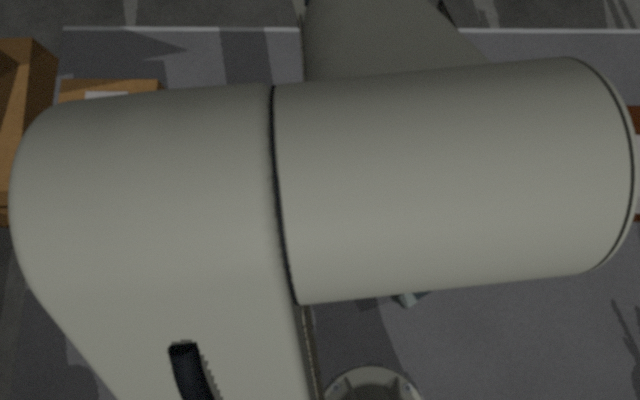

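```bash
python3 - <<'E'
from rig import r
print(r.sign_off())
E
```

```text
the job is handed in; nothing more can be done
None
```

The chest is latched and the job is handed in at 17.3 s on the clock. The bail hooks the keeper, the lever is home past its catch, and the arm stands clear.

- **Hooking:** I gripped the bail across its legs and swung it up. The bar slipped about 5 mm outward in the grip, so I re-gripped once to keep the fingers off the lid, then lowered it into the trough. The bar met the trough floor at about 10 N, with the lever near 1.2 rad.
- **Pressing:** With the fingers shut and tilted 40°, I pushed the lever round, then inward at the catch. It gave way after about 11 N; the true peak may be a little higher, since I only read the force at the end of each step. A further push met a firm stop at about 12 N with no movement. All the readings stayed well under 35 N.

**Last checks, from the wrist camera:**
- The lever's outer face is upright, 437–438.5 mm along the front's outward axis. The home position expected there is 437.5 mm.
- The lid top is level to about 1 mm from front to rear, and the keeper lip dropped about 6 mm. That puts the lid near 0.005 rad, against the 0.012 limit.
- The bar lies behind the keeper lip. Its position in the trough was seen in the picture and not re-measured.

**Disagreed or not checked:**
- The lever swung up to about 2.6 rad with the bail at first. It came back down as the bar was lowered.
- The calibrated lip height read 1–2 mm below nominal throughout.
- The arm hid the tape, pot and roller in the last top view. I could not confirm them by picture, though the planned path stayed well clear of them.

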